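# Drop a spent cell through the lever lid of the battery caddy

### The job

With the fingertips, press the orange lever on the green battery caddy all the way down so that its lid lifts fully and the spent cell on the ramp rolls into the bin, and keep the lid fully up for a second. Then ease the lever back up slowly so that the lid comes down gently and shuts without slamming, and move clear. Do not touch the lid or the cell, and leave the other things on the desk where they lie.

Things in the scene. Friction and masses are not known exactly. Their poses are not given: they have to be found in the camera images.
- caddy: Green plastic battery caddy, fixed, 180 long (its x) x 130 wide (its y); lid top 116 mm high, front wall and cheeks 135. Origin: centre of its underside on the desk, z up. The orange lever sticks out of its front (-x) to 182 mm from the origin. Between front wall and lid (x -85 to -36) a ramp slopes down towards +x, from 118 to 100 mm height.
- lever_pad (a point): Middle of the top face of the orange lever's pad, 36 wide (caddy y) x 32 long x 8 mm, nothing beneath. Turns with the lever about a pivot along caddy y, 75 mm behind it at x -92, height 85. About 101 mm high at rest, 74 fully down (27 mm travel, under 4 mm sideways); slopes 9 deg up, then 11 deg down, away from the caddy. Press from above: 3 to 5 N, then a hard stop.
- bin_floor (a point): Middle of the inner floor of the bin under the lid, 30 mm above the desk; the bin is 122 long (caddy x) x 120 wide (caddy y), 82 deep to its rim.
- lever (a joint): Lever angle, rad: 0 at rest (up), 0.36 fully pressed against its stop. Springs back to 0 when let go.
- lid (a joint): Lid angle, rad: 0 shut, 1.08 fully open. Linked to the lever: lid = 3 x lever angle; 1 mm at the pad is about 0.04 rad. Nothing holds it open: if the lever is let go the lid slams. Gentle means turning slower than 2 rad/s below 0.4 rad, i.e. the pad rising slower than about 50 mm/s.
- lid_edge (a point): Middle of the free front edge of the dark green lid, 124 (caddy x) x 130 (caddy y) x 4 mm, with a 16 mm lip under its free front edge. Its hinge is at the caddy's far rim (caddy x +90, height 114 mm); the lid's own x runs from this edge to the hinge. Opens upward, the front edge swinging up and away from the lever. Not to be touched.
- valet_key: Nickel valet key lying flat, loose, 72 x 24 x 5 mm, beside the lever. Bystander. Origin under the middle of its head.
- fob_half: Translucent red fob case half, loose shallow tray 66 x 36 x 11 mm, beside the lever. Bystander. Origin: centre of its underside.
- pry_tool: Chrome pry tool lying flat, loose, 160 x 14 x 12 mm, beside the caddy. Bystander. Origin under its middle, x along it.
- programmer: Black handheld key programmer lying flat, loose, 200 x 110 x 30 mm, on the robot's left. Bystander. Origin: centre of its underside.
- mug: Blue mug, loose, 80 across and 92 high, on the robot's right. Bystander. Origin: centre of its underside.
- cell: Spent cell, a loose white and copper cylinder 14.5 in diameter x 50 mm long, about 23 g; origin at its centre, y along it. At the start it lies on the ramp across the caddy (along its y), against the lip of the shut lid, about 110 mm above the desk; it rolls into the bin by itself as the lid lifts. Not to be touched.

How it is judged (in metres and radians):
On the way, in this order (a step that is already met when the one before it is completed fails the run):
1. The lid is fully up (lid angle above 0.95 rad) with the cell in the bin, for 0.8 s (value of joint lid above 0.95 rad and x of cell in the frame of caddy between -0.036 and 0.085 m and y of cell in the frame of caddy between -0.06 and 0.06 m and z of cell in the frame of caddy between 0.025 and 0.075 m), for 0.8 s.
2. The lid is shut again (value of joint lid below 0.04 rad), for 0.2 s.
At the end, for the whole second after the job is handed in: The lid is shut (under 0.04 rad) with the lever back up (under 0.02 rad), and the cell lies inside the bin under it (value of joint lid below 0.04 rad and value of joint lever below 0.02 rad and x of cell in the frame of caddy between -0.036 and 0.085 m and y of cell in the frame of caddy between -0.06 and 0.06 m and z of cell in the frame of caddy between 0.025 and 0.075 m); the robot touches nothing.
It fails at once if The lid slams: it turns shut faster than 2 rad/s while below 0.4 rad (value of joint lid below 0.4 rad and velocity of joint lid below -2 rad/s).
It fails at once if The lid is touched by the robot (contact force between any of the fingers, the arm and lid above 0.5 N).
It fails at once if The cell is touched by the robot, or lifted (contact force between any of the fingers, the arm and cell above 0.3 N or z of cell in the frame of caddy above 0.13 m).
It fails at once if The valet key, fob half, pry tool, programmer or mug is pushed or lifted more than 15 mm (distance of any of valet_key, fob_half, pry_tool, programmer, mug from where it was at the start of the episode above 0.015 m).
It also fails if it takes over 42 s, if anything falls off the work surface, if the arm or the gripper's body presses on something with over 40 N, if the wrist force passes 120 N, or if a joint passes its speed limit or range.

### The arm

A 6-joint arm with a two-finger parallel gripper is mounted at the origin on the work surface. World frame = base frame: x ahead of the robot, y to its left, z up, the work surface at z = 0. Lengths are in mm, angles in rad, forces in N, time in s.
With the tool pointing down it reaches from about 300 to 750 mm from the base axis. Payload 8.5 kg.
Tool frame: the origin (TCP) lies midway between the tips of the shut fingers; the grasp point (between the pads) lies 19 mm behind it; z points along the fingers, y is the direction in which the jaws open and shut (so a half turn about z gives the same grasp; the last joint's range is limited). The gripper opens to 88 mm and grips with 3 to 60 N. Pads are 18 mm wide; open, the fingers measure 123 mm over their backs; the gripper's body (75 mm by 187 mm) begins 45 mm behind the grasp point.
Start: joints at [0.938, 0.381, 1.297, -0, 1.464, -0.215], TCP at [223.152, 502.676, 238.748] pointing down, gripper open.
Joint ranges: [-3.11, 3.11], [-0.89, 2.33], [0.22, 2.48], [-1.42, 4.56], [0.17, 2.85], [-2.88, 2.88]. Speed limits (rad/s): [2.39, 2.39, 3.14, 3.14, 3.14, 3.14].

### API

Orientations are given as a rotation vector (axis times angle).
In Python, from station import status, vision, r gives the robot as it stands.
- The arm moves only by the shell command python3 -m inch 'ROWS'. ROWS is JSON, a list of rows, each a list of 7 numbers: the shift along the world's x, y, z in m, then the turn, a rotation vector about the world's x, y, z in rad, then the closure in counts, from 0 (fully open) to 255 (shut). In form: [[dx, dy, dz, wx, wy, wz, gripper], ...]. A call has 1 to 10 rows; each row is the pose to reach, as a shift and turn from the pose measured when the call began; what a row does not reach only later rows make up. A row lasts 1/12 s, in which the tool goes at most 41.7 mm and 7.16 degrees, less where a joint would pass 70% of its speed; a pose out of reach is approached as far as the arm can. A call with a gripper value outside its range is refused whole. The fingers move at their own pace and stop on an object; the grip force is fixed at half the most. Time passes only in rows, so rows that repeat a pose let the fingers close. It gives the time, the measured TCP pose, the force and the opening at its end, in the units of the state.
- status.get_obs(): the state, without advancing time (a new reading comes with each control period).
- vision.grab_frame(name): name is "scene" or "side" or "wrist"; returns (picture, depth): 400x640x3 uint8, red, green, blue; 400x640 float32, mm along the optical axis (not along the pixel's ray), 0 where there is no reading.
- vision.camera_model(name): a dict with "mtx" (3x3 intrinsics, pixels), "R" (3x3) and "t" (3): a world point X has camera coordinates R X + t; the wrist camera has in their place "T_tool_cam" (4x4, takes a point from camera to tool coordinates, whose origin is the TCP and whose axes are the flange's). Camera axes: x right, y down, z forward; pixel columns grow to the right and rows downward; lengths in mm; the calibration is good to about 2 mm. A picture is of the moment at which its call begins: read the wrist's pose just before it. camera_model takes no time and is no camera call.
- r.sign_off(): hands the job in, once; it reports no verdict.
The state is a dict: "clock": time; "joint_positions": joint angles; "joint_vel": joint speeds; "joint_torque": joint torques, N m; "position": TCP position; "eef_rot": TCP orientation; "ft_force": force on the tool from outside, world axes, zero at the start; "wrist_torque": the same for the moment, N m; "finger_gap": opening from 0.0 (shut) to 1.0 (fully open).
Only numpy, scipy, OpenCV 4.12 (cv2) and the standard library are available. Lean on these libraries where they do the work, as an engineer would, in place of code of your own. Each camera call takes 0.05 s, during which the arm holds its last target. There are 200 camera calls.

## Working session

There is one attempt and no reset: what is moved stays moved. The work goes in short steps, Python scripts to look and compute and a shell command to move; the robot and the scene stay as the last step left them, time stands still between calls to the robot, and variables do not carry over. Pictures are saved under pics/ and viewed, about 8 in all and at most 12, crops included, and the job is handed in when it is done.

```bash
mkdir -p pics
python3 - <<'E'
from station import status, vision
import cv2, numpy as np
o=status.get_obs();print(o)
for n in ("scene","side"):
    p,d=vision.grab_frame(n);cv2.imwrite(f"pics/{n}0.png",p[:,:,::-1]);np.savez(f"pics/{n}0.npz",p=p,d=d)
    m=vision.camera_model(n);print(n,m)
E
```

```text
{'clock': 0.0, 'joint_positions': array([ 9.37705868e-01,  3.81223066e-01,  1.29825358e+00, -7.43167027e-06,
        1.46359289e+00, -2.15328105e-01]), 'joint_vel': array([ 0.00029123,  0.00072079, -0.00140668,  0.0014265 , -0.00024299,
       -0.00101165]), 'joint_torque': array([ 6.28828166e-04, -4.37904847e+01, -2.24560976e+01,  7.14825257e-02,
        3.51116003e-02, -8.27480881e-05]), 'position': array([222.99481372, 502.46377398, 238.1256543 ]), 'eef_rot': array([-6.51331977e-01, -3.07271700e+00,  2.11863587e-03]), 'ft_force': array([-0.58405762, -0.14812418, -0.56686847]), 'wrist_torque': array([ 0.00368032,  0.00443998, -0.06011144]), 'finger_gap': 1.0013003122320208}
scene {'mtx': array([[482.99942186,   0.        , 312.89046653],
       [  0.        , 482.99942186, 199.73457495],
       [  0.        ,   0.        ,   1.        ]]), 'R': array([[ 8.00288340e-01,  5.99615352e-01,  5.37267886e-05],
       [ 4.91722857e-01, -6.56236232e-01, -5.72330883e-01],
       [-3.43143126e-01,  4.58056151e-01, -8.20022779e-01]]), 't': array([-536.85493479, -240.76379017, 1701.50571745])}
side {'mtx': array([[502.04284837,   0.        , 318.94700356],
       [  0.        , 502.04284837, 198.18494103],
       [  0.        ,   0.        ,   1.        ]]), 'R': array([[ 0.91300157, -0.40766407,  0.01543196],
       [-0.29253225, -0.68058157, -0.67173924],
       [ 0.28434666,  0.60878464, -0.74062693]]), 't': array([-576.82038762,  270.37805267, 1408.91400576])}
```

View pics/scene0.png

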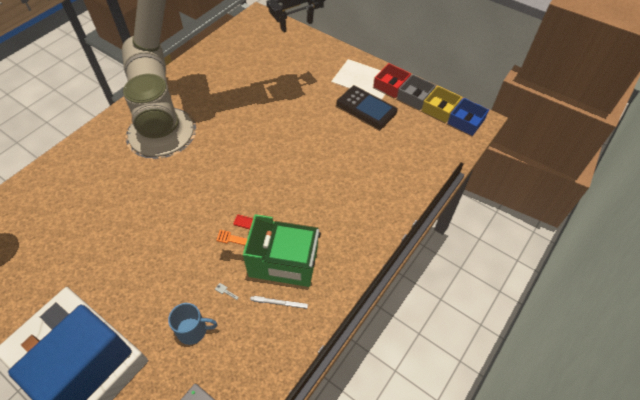

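View pics/side0.png

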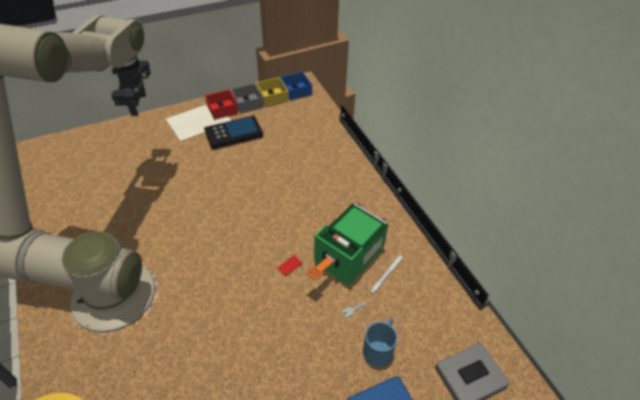

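The scene view shows the caddy at (280,250), its lever at (232,238), the fob at (243,222) and the key at (227,291). The side view shows the lever at (322,266). Next I'll locate the lever and lid from colour and depth.

```bash
cat > h.py <<'E'
import numpy as np, cv2
from station import vision
def pts(p,d,m,K,R,t):
    v,u=np.nonzero(m&(d>0)); z=d[v,u]
    c=np.stack([(u-K[0,2])/K[0,0]*z,(v-K[1,2])/K[1,1]*z,z],1)
    return (c-t)@R, u, v
def orange(p):
    h=cv2.cvtColor(p,cv2.COLOR_RGB2HSV); return cv2.inRange(h,(6,190,150),(16,255,255))>0
def green(p):
    h=cv2.cvtColor(p,cv2.COLOR_RGB2HSV); return cv2.inRange(h,(50,120,40),(80,255,255))>0
def ray(uv,K,R,t,z):
    c=np.linalg.inv(K)@[*uv,1]; o=-R.T@t; w=R.T@c; return o+w*(z-o[2])/w[2]
E
python3 - <<'E'
from h import *
for n in ("scene","side"):
    f=np.load(f"pics/{n}0.npz");p,d=f['p'],f['d'];c=vision.camera_model(n);K,R,t=c['mtx'],c['R'],c['t']
    mo=orange(p); 
    X,u,v=pts(p,d,mo,K,R,t);k=(X[:,2]>75)&(X[:,2]<125)&(abs(X[:,0]-X[:,0].mean())<150);
    X,u,v=X[k],u[k],v[k];print(n,len(X),"uv",u.min(),u.max(),v.min(),v.max(),X.mean(0).round(1),X.min(0).round(),X.max(0).round())
    e,V=np.linalg.eigh(np.cov(X[:,:2].T));print(" orange yaw",np.degrees(np.arctan2(*V[::-1,1])),cv2.minAreaRect(X[:,:2].astype('f4')))
    G,gu,gv=pts(p,d,green(p),K,R,t)
    q=G[(G[:,2]>108)&(G[:,2]<124)];print(" lid",len(q),np.median(q,0),cv2.minAreaRect(q[:,:2].astype('f4')))
    q=G[(G[:,2]>100)&(G[:,2]<150)];print(" top",len(q),cv2.minAreaRect(q[:,:2].astype('f4')), np.percentile(G[:,2],[50,90,99]))
    x0,y0=(180,190) if n=="scene" else (250,180)
    cv2.imwrite(f"pics/{n}c.png",cv2.resize(p[y0:y0+130,x0:x0+160,::-1],None,fx=5,fy=4.5 if 0 else 5,interpolation=cv2.INTER_CUBIC)[:600])
E
```

```text
scene 56 uv 217 244 232 243 [ 531.1 -213.5   98.4] [ 510. -238.   87.] [ 574. -187.  105.]
 orange yaw -152.70207515616332 ((543.4773559570312, -207.67723083496094), (69.94019317626953, 32.46148681640625), 26.295536041259766)
 lid 1397 [ 690.35551673 -132.52598225  116.20678009] ((669.3768310546875, -141.8630828857422), (175.7578582763672, 131.5622100830078), 27.399547576904297)
 top 1609 ((669.2542724609375, -141.88804626464844), (177.1289825439453, 133.58984375), 26.900283813476562) [115.73138845 120.60677959 134.9350383 ]
side 87 uv 310 330 259 277 [ 550.9 -201.7   92.6] [ 506. -235.   84.] [ 577. -182.  106.]
 orange yaw -148.2757504584625 ((541.7344360351562, -206.7872314453125), (81.37283325195312, 19.26300811767578), 30.313690185546875)
 lid 1659 [ 678.43774415 -144.02883546  115.63259074] ((661.9814453125, -144.69683837890625), (178.46714782714844, 132.59197998046875), 26.471479415893555)
 top 2107 ((661.9461669921875, -144.75827026367188), (178.6046142578125, 132.77317810058594), 26.58318519592285) [114.06381945 120.95903266 135.89230561]
```

View pics/scenec.png

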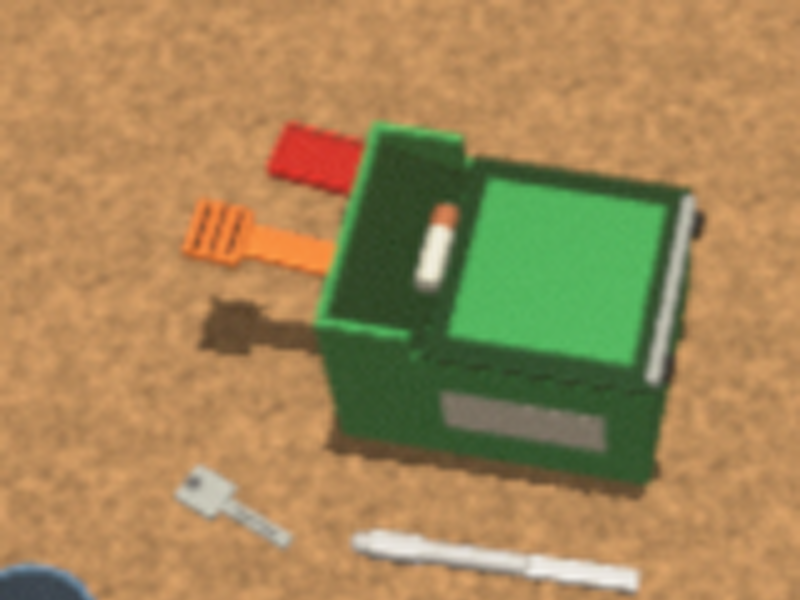

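Run:
```python
from h import *
from scipy import ndimage
for n in ("scene","side"):
    f=np.load(f"pics/{n}0.npz");p,d=f['p'],f['d'];c=vision.camera_model(n);K,R,t=c['mtx'],c['R'],c['t']
    m=cv2.morphologyEx(orange(p).astype('u1'),cv2.MORPH_CLOSE,np.ones((3,3),'u1'))
    nl,l,s,_=cv2.connectedComponentsWithStats(m); i=1+np.argmax(s[1:,4]);print(n,s[i])
    v,u=np.nonzero(l==i); X=np.array([ray((a,b),K,R,t,101) for a,b in zip(u,v)])
    ex=np.array([np.cos(.466),np.sin(.466)]);ey=np.array([-ex[1],ex[0]]);C=np.array([666,-143.])
    L=np.stack([(X[:,:2]-C)@ex,(X[:,:2]-C)@ey],1)
    for lo in range(-200,-70,8):
        k=(L[:,0]>=lo)&(L[:,0]<lo+8)
        if k.any(): print(lo,k.sum(),L[k,1].min().round(),L[k,1].max().round())
    print("pad",C-167*ex)
```

```text
scene [217 232  15  11  80]
-176 8 -17.0 10.0
-168 28 -17.0 12.0
-160 20 -17.0 12.0
-152 19 -19.0 7.0
-144 5 -8.0 2.0
pad [ 516.80675977 -218.03583857]
side [315 259  16  13  81]
-160 3 -10.0 6.0
-152 14 -10.0 4.0
-144 14 -10.0 4.0
-136 14 -10.0 2.0
-128 13 -13.0 2.0
-120 15 -13.0 4.0
-112 8 -13.0 2.0
pad [ 516.80675977 -218.03583857]
```

```bash
python3 -m inch '[[0.0,0.0,0.03,0,0,-0.12,255],[0.015,-0.036,0.03,0,0,-0.24,255],[0.03,-0.072,0.03,0,0,-0.36,255],[0.045,-0.11,0.03,0,0,-0.48,255],[0.06,-0.147,0.03,0,0,-0.6,255],[0.075,-0.184,0.03,0,0,-0.72,255],[0.09,-0.22,0.03,0,0,-0.84,255],[0.105,-0.257,0.03,0,0,-0.96,255],[0.12,-0.294,0.03,0,0,-1.08,255],[0.135,-0.33,0.03,0,0,-1.2,255]]'
```

```text
clock: 0.93
position: [358.0, 170.6, 268.2]
eef_rot: [-2.278, -2.161, 0.001]
ft_force: [1.7, 0.8, 0.2]
finger_gap: 0.268
```

```bash
python3 -m inch '[[0.015,-0.038,0,0,0,-0.12,255],[0.03,-0.076,0,0,0,-0.24,255],[0.046,-0.114,0,0,0,-0.36,255],[0.062,-0.152,0,0,0,-0.48,255],[0.078,-0.19,0,0,0,-0.6,255],[0.094,-0.228,0,0,0,-0.72,255],[0.11,-0.266,-0.02,0,0,-0.84,255],[0.125,-0.304,-0.04,0,0,-0.96,255],[0.142,-0.345,-0.06,0,0,-1.06,255],[0.159,-0.385,-0.08,0,0,-1.06,255]]'
python3 -m inch '[[0,-0.005,0,0,0,0,255],[0,-0.005,0,0,0,0,255],[0,-0.005,0,0,0,0,255]]'
python3 - <<'E'
from h import *
from station import status
from scipy.spatial.transform import Rotation as Ro
o=status.get_obs();p,d=vision.grab_frame("wrist");cv2.imwrite("pics/w1.png",p[:,:,::-1])
c=vision.camera_model("wrist");K=c['mtx'];T=c['T_tool_cam']
Rt=Ro.from_rotvec(o['eef_rot']).as_matrix();print(o['position'],Rt.round(3).tolist(),T.round(2).tolist(),o['ft_force'])
Rw=Rt@T[:3,:3];tw=Rt@T[:3,3]+o['position']
X,u,v=pts(p,d,orange(p),K,Rw.T,-Rw.T@tw)
k=(X[:,2]>75)&(X[:,2]<125);X=X[k];print(len(X))
ex=np.array([np.cos(.466),np.sin(.466)]);ey=np.array([-ex[1],ex[0]]);C=np.array([666,-143.])
L=np.stack([(X[:,:2]-C)@ex,(X[:,:2]-C)@ey],1)
for lo in range(-200,-70,6):
    q=(L[:,0]>=lo)&(L[:,0]<lo+6)
    if q.any(): print(lo,q.sum(),L[q,1].min().round(),L[q,1].max().round(),np.median(X[q,2]).round(1))
E
```

```text
clock: 1.77
position: [509.7, -198.5, 195.8]
eef_rot: [-3.06, -0.704, 0.001]
ft_force: [0.8, -0.7, 0.4]
finger_gap: 0.002
clock: 2.02
position: [509.4, -203.1, 195.8]
eef_rot: [-3.059, -0.704, 0.001]
ft_force: [-1.5, -0.1, 0.8]
finger_gap: 0.006
[ 509.41785685 -203.05688722  195.8436631 ] [[0.9, 0.437, -0.001], [0.437, -0.9, 0.002], [-0.0, -0.003, -1.0]] [[0.0, -0.96, -0.27, 68.3], [1.0, 0.0, 0.0, 0.32], [-0.0, -0.27, 0.96, -146.2], [0.0, 0.0, 0.0, 1.0]] [-1.50409269 -0.06807501  0.7986837 ]
0
```

View pics/w1.png

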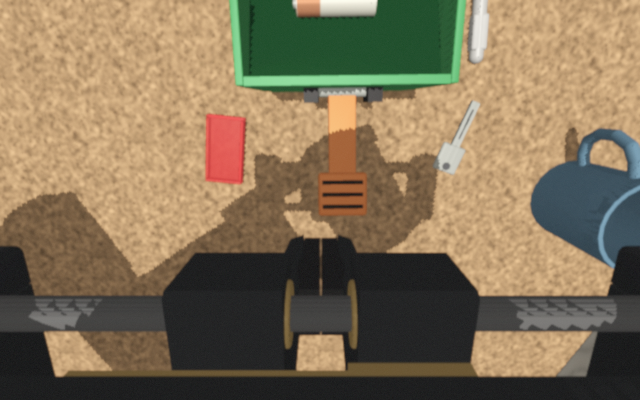

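The wrist view shows the pad centre at about (342,194) in shadow, with the front wall level in the image, so the yaw is right. The fob and key are well clear.

Run:
```python
from h import *
from station import status
from scipy.spatial.transform import Rotation as Ro
o=status.get_obs();c=vision.camera_model("wrist");K=c['mtx'];T=c['T_tool_cam']
Rt=Ro.from_rotvec(o['eef_rot']).as_matrix();Rw=Rt@T[:3,:3];tw=Rt@T[:3,3]+o['position']
for n,uv,z in (("pad",(342,194),101),("padfar",(343,173),99),("padnear",(342,216),103),("wallL",(236,84),135),("wallR",(459,80),135),("fob",(225,149),11),("key",(450,155),5)):
    print(n,ray(uv,K,Rw.T,-Rw.T@tw,z).round(1))
```

```text
pad [ 518.9 -216.1  101. ]
padfar [ 533.  -209.9   99. ]
padnear [ 504.1 -223.5  103. ]
wallL [ 558.3 -124.5  135. ]
wallR [ 617.1 -240.   135. ]
fob [ 489.9 -108.5   11. ]
key [ 581.5 -312.     5. ]
```

```bash
python3 -m inch '[[0.009,-0.014,-0.02,0,0,0,255],[0.009,-0.014,-0.04,0,0,0,255],[0.009,-0.014,-0.06,0,0,0,255],[0.009,-0.014,-0.075,0,0,0,255],[0.009,-0.014,-0.082,0,0,0,255],[0.009,-0.014,-0.082,0,0,0,255]]'
python3 - <<'E'
from h import *
p,d=vision.grab_frame("wrist");cv2.imwrite("pics/w2.png",p[:,:,::-1])
E
```

```text
clock: 2.57
position: [518.1, -215.1, 114.2]
eef_rot: [-3.058, -0.707, 0.002]
ft_force: [0.0, -0.1, 0.4]
finger_gap: 0.008
```

View pics/w2.png

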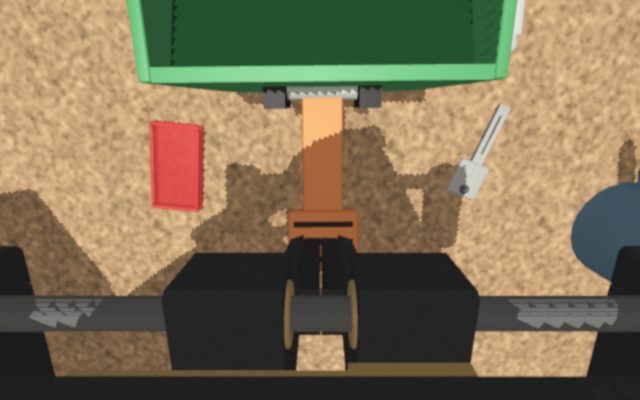

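The fingers (column 320) are centred over the pad (288–358). Now I'll press.

```bash
python3 -m inch '[[0,-0.001,-0.006,0,0,0,255],[0,-0.001,-0.011,0,0,0,255],[0,-0.001,-0.015,0,0,0,255],[0,-0.001,-0.019,0,0,0,255],[0,-0.001,-0.023,0,0,0,255],[0,-0.001,-0.027,0,0,0,255],[0,-0.001,-0.031,0,0,0,255],[0,-0.001,-0.034,0,0,0,255],[0,-0.001,-0.036,0,0,0,255],[0,-0.001,-0.036,0,0,0,255]]'
python3 -m inch '[[0,0,-0.001,0,0,0,255],[0,0,-0.002,0,0,0,255],[0,0,-0.003,0,0,0,255],[0,0,-0.003,0,0,0,255]]'
```

```text
clock: 3.45
position: [518.8, -216.7, 78.8]
eef_rot: [-3.059, -0.707, -0.001]
ft_force: [-1.1, -1.9, 3.4]
finger_gap: 0.005
clock: 3.78
position: [519.0, -216.6, 75.9]
eef_rot: [-3.06, -0.707, -0.002]
ft_force: [0.2, 0.3, 4.8]
finger_gap: 0.005
```

```bash
python3 -m inch '[[0,0,-0.001,0,0,0,255],[0,0,-0.002,0,0,0,255],[0,0,-0.002,0,0,0,255]]'
python3 -m inch '[[0,0,-0.001,0,0,0,255],[0,0,-0.0015,0,0,0,255],[0,0,-0.0015,0,0,0,255]]'
```

```text
clock: 4.03
position: [519.2, -216.7, 75.1]
eef_rot: [-3.06, -0.708, -0.003]
ft_force: [-4.2, 1.2, 15.5]
finger_gap: 0.006
clock: 4.28
position: [519.3, -216.6, 75.0]
eef_rot: [3.06, 0.708, 0.004]
ft_force: [-6.1, 1.6, 15.5]
finger_gap: 0.005
```

At the stop (15 N). I'll hold here and check the lid and cell.

```bash
python3 -m inch '[[0,0,0,0,0,0,255],[0,0,0,0,0,0,255],[0,0,0,0,0,0,255],[0,0,0,0,0,0,255],[0,0,0,0,0,0,255],[0,0,0,0,0,0,255],[0,0,0,0,0,0,255],[0,0,0,0,0,0,255],[0,0,0,0,0,0,255],[0,0,0,0,0,0,255]]'
python3 - <<'E'
from h import *
a,_=vision.grab_frame("scene");b,_=vision.grab_frame("side")
f=lambda p,x,y:cv2.resize(p[y:y+130,x:x+130,::-1],(400,400),interpolation=cv2.INTER_CUBIC)
cv2.imwrite("pics/o.png",np.hstack([f(a,200,180),f(b,280,170)]))
E
```

```text
clock: 5.12
position: [519.2, -216.6, 75.5]
eef_rot: [3.06, 0.708, 0.004]
ft_force: [-4.4, 0.8, 9.1]
finger_gap: 0.005
```

View pics/o.png

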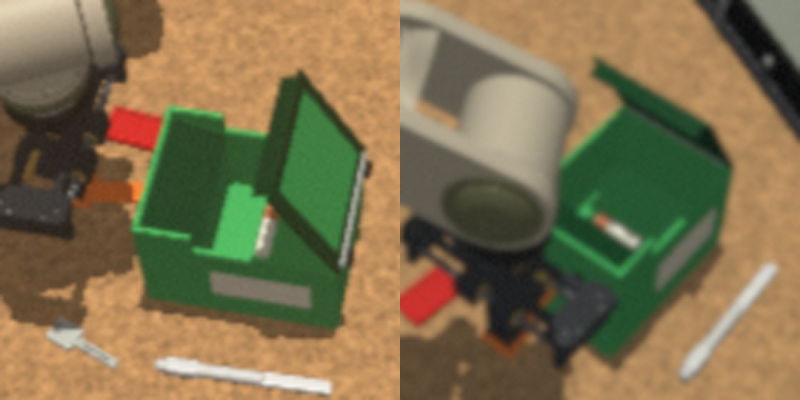

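The lid is fully up, and the cell lies on the bin floor at left (265,230) and right (615,230). I'll hold a little longer, then ease up at about 18 mm/s or slower.

```bash
python3 -m inch '[[0,0,-0.001,0,0,0,255],[0,0,-0.001,0,0,0,255],[0,0,-0.001,0,0,0,255],[0,0,-0.001,0,0,0,255],[0,0,-0.001,0,0,0,255],[0,0,-0.001,0,0,0,255],[0,0,-0.001,0,0,0,255],[0,0,-0.001,0,0,0,255],[0,0,-0.001,0,0,0,255],[0,0,-0.001,0,0,0,255]]'
python3 -m inch '[[0,0,0.001,0,0,0,255],[0,0,0.0025,0,0,0,255],[0,0,0.004,0,0,0,255],[0,0,0.0055,0,0,0,255],[0,0,0.007,0,0,0,255],[0,0,0.0085,0,0,0,255],[0,0,0.01,0,0,0,255],[0,0,0.0115,0,0,0,255],[0,0,0.013,0,0,0,255],[0,0,0.0145,0,0,0,255]]'
python3 -m inch '[[0,0,0.001,0,0,0,255],[0,0,0.002,0,0,0,255],[0,0,0.003,0,0,0,255],[0,0,0.004,0,0,0,255],[0,0,0.005,0,0,0,255],[0,0,0.006,0,0,0,255],[0,0,0.007,0,0,0,255],[0,0,0.008,0,0,0,255],[0,0,0.009,0,0,0,255],[0,0,0.01,0,0,0,255]]'
```

```text
clock: 6.05
position: [519.2, -216.6, 75.4]
eef_rot: [3.059, 0.708, 0.005]
ft_force: [-4.0, 0.4, 11.0]
finger_gap: 0.003
clock: 6.88
position: [519.3, -216.5, 90.0]
eef_rot: [3.059, 0.708, 0.005]
ft_force: [-1.8, -0.7, 3.1]
finger_gap: 0.007
clock: 7.72
position: [519.4, -216.5, 100.1]
eef_rot: [3.059, 0.708, 0.006]
ft_force: [2.0, 0.9, 2.2]
finger_gap: 0.003
```

```bash
python3 -m inch '[[0,0,0.001,0,0,0,255],[0,0,0.002,0,0,0,255],[0,0,0.003,0,0,0,255],[0,0,0.004,0,0,0,255],[0,0,0.005,0,0,0,255],[0,0,0.006,0,0,0,255],[0,0,0.007,0,0,0,255],[0,0,0.008,0,0,0,255],[0,0,0.009,0,0,0,255],[0,0,0.01,0,0,0,255]]'
python3 -m inch '[[0,0,0.01,0,0,0,255],[0,0,0.03,0,0,0,255],[0,0,0.05,0,0,0,255],[0,0,0.07,0,0,0,255],[-0.03,-0.015,0.09,0,0,0,255],[-0.06,-0.03,0.1,0,0,0,255],[-0.09,-0.045,0.1,0,0,0,255],[-0.12,-0.06,0.1,0,0,0,255],[-0.12,-0.06,0.1,0,0,0,255],[-0.12,-0.06,0.1,0,0,0,255]]'
python3 - <<'E'
from h import *
a,_=vision.grab_frame("scene");b,_=vision.grab_frame("side")
f=lambda p,x,y:cv2.resize(p[y:y+130,x:x+130,::-1],(400,400),interpolation=cv2.INTER_CUBIC)
cv2.imwrite("pics/e.png",np.hstack([f(a,200,180),f(b,280,170)]))
for n,p,d in [("scene",a,_)]:pass
p,d=vision.grab_frame("scene");c=vision.camera_model("scene")
G,_,_=pts(p,d,green(p),c['mtx'],c['R'],c['t']);print(np.percentile(G[:,2],[50,90,99,100]))
E
```

```text
clock: 8.55
position: [519.4, -216.5, 110.2]
eef_rot: [3.059, 0.708, 0.005]
ft_force: [-0.5, -0.3, -1.0]
finger_gap: 0.004
clock: 9.38
position: [398.7, -277.1, 211.2]
eef_rot: [3.059, 0.704, 0.007]
ft_force: [1.1, -0.4, 0.2]
finger_gap: 0.002
[115.8789629  121.22792192 136.0213269  140.74219017]
```

View pics/e.png

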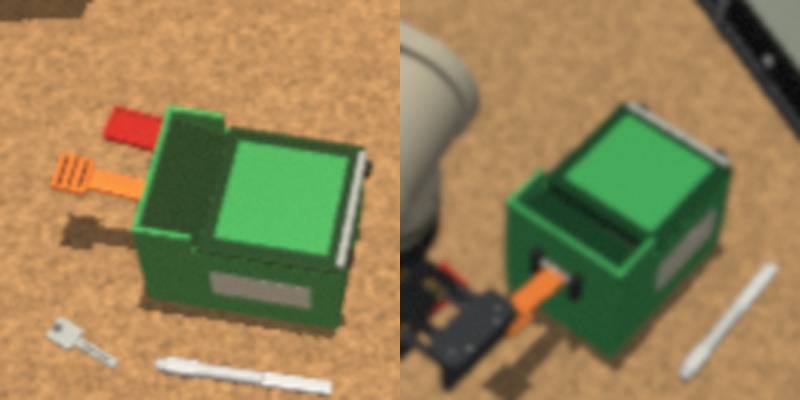

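The lid is shut (top median 115.9 mm), the lever at left (70,172) is back up, and the ramp is empty. The key, fob and pry tool haven't moved, and the arm is clear.

```bash
python3 -c "
from station import r
print(r.sign_off())"
```

```text
the job is handed in; nothing more can be done
None
```

I pressed the lever down to its hard stop with shut fingertips and held it there for about 2 s. A picture taken during the hold showed the lid fully up and the cell lying on the bin floor. I then raised the lever at 12 to 18 mm/s, well under the 50 mm/s limit, moved clear, and handed the job in at about 9.5 s.

- **Lid and lever:** in the last pictures the lid was shut (top about 116 mm high) and the lever was back up.
- **Cell:** the ramp was empty. The shut lid hides the bin, so I last saw the cell with the lid open.
- **Other objects:** the key, fob half and pry tool looked unmoved. The mug and programmer were outside the crop of the last pictures. The fingers were never near them.
- **Forces:** the readings stayed below about 17 N, and the wrist read about 1 N once clear.

No check failed or disagreed. I did not measure the lid angle or its closing speed directly; they follow from the pad height and the pictures.

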